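# Seat the tapered stopper in the desk jar

## Robot

A 7-joint arm with a two-finger parallel gripper is mounted at the origin on the work surface. World frame = base frame: x ahead of the robot, y to its left, z up, the work surface at z = 0. Lengths are in mm, angles in degrees, forces in N, time in s.
With the tool pointing down it reaches from about 400 to 850 mm from the base axis. Payload 10.4 kg.
Tool frame: the origin (TCP) lies on the centre line of the jaws, within the pads' length; the fingertips stand 25 mm ahead of it and the grasp point (between the pads) lies 6 mm ahead of it; z points along the fingers, y is the line along which they close (so a half turn about z gives the same grasp; the last joint's range is limited). The gripper opens to 87 mm and grips with 3 to 60 N. Pads are 19 mm wide; open, the fingers measure 117 mm over their backs; the gripper's body (75 mm by 190 mm) begins 51 mm behind the grasp point.
Start: joints at [-74.347, 19.034, -3.707, 83.658, 1.238, 77.344, -5.071], TCP at [182.177, 597.88, 247.576] pointing down, gripper open.
Joint ranges: [-148.97, 148.97], [-28.65, 121.19], [-84.17, 76.75], [9.2, 138.47], [-72.65, 252.65], [3.7, 117.97], [-149.18, 149.18]. Speed limits (degrees/s): [127.2, 127.2, 159.86, 159.86, 180, 180, 180].

## Interface

Orientations are given as a 3x3 rotation matrix whose columns are the frame's x, y, z axes.
In Python, from workcell import ctrl, grab_frame, get_calibration, workorder gives the robot as it stands.
- The arm moves only by the shell command python3 -m jog 'ROWS' [FORCE]. ROWS is a JSON object of lists of equal length, an entry for each row: "rotation": the turn, a rotation vector about the tool's x, y, z in units of 5 degrees (1.0 is 5 degrees), a list of three; "offset": the shift along the tool's x, y, z in units of 40 mm (1.0 is 40 mm), a list of three; "claw": the opening, from 0 (shut) to 1 (fully open). A call has 1 to 20 rows; each row shifts and turns the commanded pose from where the row before left it, along the tool's axes as they then stand; what a row does not reach is not made up. A row lasts 1/8 s, in which the tool goes at most 62.5 mm and 10.7 degrees, less where a joint would pass 70% of its speed; a pose out of reach is approached as far as the arm can. A call is refused whole if a number of a shift passes 1 or a number of a turn 1, either way. A call with a gripper value outside its range is refused whole. The fingers move at their own pace and stop on an object; FORCE is the grip in N (left out, the last holds). Time passes only in rows, so rows that do not move let the fingers close. It gives the time, the measured TCP pose, the force, the opening and the grip force at its end, in the units of the state.
- ctrl.sense(): the state, without advancing time (a new reading comes with each control period).
- grab_frame(name): name is "scene" or "top"; returns the picture (400x640x3 uint8, red, green, blue); there is no depth.
- get_calibration(name): a dict with "K" (3x3 intrinsics, pixels), "R" (3x3) and "t" (3): a world point X has camera coordinates R X + t. Camera axes: x right, y down, z forward; pixel columns grow to the right and rows downward; lengths in mm; the calibration is good to about 2 mm. A picture is of the moment at which its call begins. get_calibration takes no time and is no camera call.
- workorder.hand_in(): hands the job in; it is judged then, once.
The state is a dict: "time_s": time; "joint_pos": joint angles; "qvel": joint speeds; "tau": joint torques, N m; "position": TCP position; "orientation": TCP orientation; "wrist_force": force on the tool from outside, world axes, zero at the start; "wrist_torque": the same for the moment, N m; "opening": finger opening in mm; "finger_force": force on a finger pad.
Only numpy, scipy, OpenCV 4.12 (cv2) and the standard library are available. Lean on these libraries where they do the work, as an engineer would, in place of code of your own. Each camera call takes 0.05 s, during which the arm holds its last target. There are 200 camera calls.

## Task

Close the wide jar with the larger wooden stopper: set it gently into the rubber seal in the jar's mouth and let go so that it centres itself. Then press straight down on its handle until the seal has stopped giving and it is firmly home, without forcing it, and take your hand away, leaving the jar standing and the other things where they are.

Things in the scene. Friction and masses are not known exactly. Their poses are not given: they have to be found in the camera images.
- stopper: The larger of two plain pale wooden stoppers, about 0.13 kg, loose, upright on the desk. A solid cone plug, 50 mm across at its foot and 86 mm across at 37.5 mm above the foot, with an upright round handle 26 mm across and 60 mm tall on top; 97.5 mm tall in all, flat on top. Origin: centre of the foot; z up along its axis.
- jar: The wider of two white open jars, about 0.85 kg, loose on the mat: straight cylinder 110 mm across, 120 mm tall, bore 98 mm, with a rubber seal in its mouth. The stopper let go in the seal has its foot about 56 to 85 mm above the jar's underside; firmly home it is 2 to 18 mm lower than that, 54 to 67 mm up. Origin: centre of the jar's underside; z up.
- jar_mouth (a point): Centre of the wide jar's rim. The seal below it is a dark funnel ring 25 mm high, tapered like the stopper, 81 mm across inside at its top edge, 3 to 31 mm below the rim (differs each time, not measured). Pushed with about 5 N it slides 2 to 18 mm down (differs too) and stays there, then goes solid. Firmly home takes a push of 13 N; above 22 N the jar chips.
- small_stopper: Smaller stopper of the same shape and wood (58 mm across, 66 mm tall, handle 18 mm across), not for this jar. Leave it. Origin: centre of its foot.
- small_jar: Narrower white open jar, 80 mm across and 95 mm tall, with no seal. Leave it. Origin: centre of its underside.
- mug: Mug, 82 mm across, 92 mm tall. Leave it. Origin: centre of its underside.
- pencil_cup: Dark metal cup with pencils, 76 mm across, 190 mm tall with the pencils. Leave it. Origin: centre of its underside.
- desk_mat: Flat cork mat, 300 x 420 x 3 mm, fixed on the desk; both jars stand on it. Origin: centre of its underside.
Not all that is in view belongs to the job. Leave any purple or yellow look-alike of the stopper alone. What is shaped like the jar but purple is not meant.

How it is judged (in metres and radians):
On the way, in this order (a step that is already met when the one before it is completed fails the run):
1. the stopper rests in the jar's seal, upright and centred, let go (horizontal distance between stopper and jar below 0.006 m and z of stopper in the frame of jar between 0.046 and 0.09 m and angle between stopper's own z axis and vertical below 0.12 rad and contact force between the fingers and stopper below 0.1 N and contact force between jar and desk_mat below 12 N), for 0.2 s.
2. the stopper is pressed firmly home with at least about 12 N, centred and upright (stopper and jar weigh 9 to 10 N on the mat, the rest is the push) (horizontal distance between stopper and jar below 0.005 m and z of stopper in the frame of jar between 0.046 and 0.071 m and angle between stopper's own z axis and vertical below 0.08 rad and contact force between jar and desk_mat above 21.5 N and contact force between stopper and jar above 9 N), for 0.2 s.
At the end, for the whole second after the job is handed in: The large stopper sits in the wide jar's seal, within 5 mm of the jar's axis, upright within about 4.5 degrees, its foot 46 to 71 mm above the jar's underside, at rest and let go, with the jar standing upright on the mat (horizontal distance between stopper and jar below 0.005 m and z of stopper in the frame of jar between 0.046 and 0.071 m and angle between stopper's own z axis and vertical below 0.08 rad and angle between jar's own z axis and vertical below 0.05 rad and height (world z) of jar below 0.008 m and linear speed of each of stopper, jar below 0.01 m/s); the robot touches nothing.
It fails at once if the jar is pressed on its mat with more than 33 N in all, that is, pushed with more than about 23 N (contact force between jar and desk_mat above 33 N).
It fails at once if the wide jar is shoved more than 40 mm or tipped (distance of jar from where it was at the start of the episode above 0.04 m or angle between jar's own z axis and vertical above 0.15 rad).
It fails at once if another thing on the desk is moved more than 20 mm (distance of any of small_stopper, small_jar, mug, pencil_cup from where it was at the start of the episode above 0.02 m).
It also fails if it takes over 64 s, if anything falls off the work surface, if the arm or the gripper's body presses on something with over 40 N, if the wrist force passes 120 N, or if a joint passes its speed limit or range.

## Working session

There is one attempt and no reset: what is moved stays moved. The work goes in short steps, Python scripts to look and compute and a shell command to move; the robot and the scene stay as the last step left them, time stands still between calls to the robot, and variables do not carry over. Pictures are saved under pics/ and viewed, at most 10 in all, crops included, and the job is handed in when it is done.

```bash
mkdir -p pics
python3 - <<'E'
from workcell import ctrl, grab_frame, get_calibration
import cv2
s=ctrl.sense();print(s['time_s'],s['position'],s['orientation'],s['opening'],s['wrist_force'])
for n in('scene','top'):
    cv2.imwrite(f'pics/{n}0.png',grab_frame(n)[:,:,::-1]);print(n,get_calibration(n))
E
```

```text
0.0 [182.07173026 597.51796531 246.76290117] [[-9.56566399e-01  2.91514293e-01 -3.75059844e-04]
 [ 2.91514531e-01  9.56565412e-01 -1.37496525e-03]
 [-4.20527486e-05 -1.42458095e-03 -9.99998984e-01]] 86.93997118516762 [-0.29295606  0.21170632  0.13467601]
scene {'K': array([[519.87756973,   0.        , 322.91839558],
       [  0.        , 519.87756973, 196.11984835],
       [  0.        ,   0.        ,   1.        ]]), 'R': array([[ 0.44263901,  0.89667688,  0.00642517],
       [ 0.48576627, -0.23376034, -0.84225129],
       [-0.75372531,  0.37593441, -0.53904682]]), 't': array([-367.86586501, -162.96394089, 2045.97005926])}
top {'K': array([[363.92420194,   0.        , 321.78797865],
       [  0.        , 363.92420194, 193.57224843],
       [  0.        ,   0.        ,   1.        ]]), 'R': array([[ 0.00407662, -0.999905  , -0.01316719],
       [-0.98576023, -0.00180471, -0.16814732],
       [ 0.16810758,  0.01366517, -0.98567393]]), 't': array([ 123.32753972,  587.46442429, 1116.67046733])}
```

View pics/scene0.png

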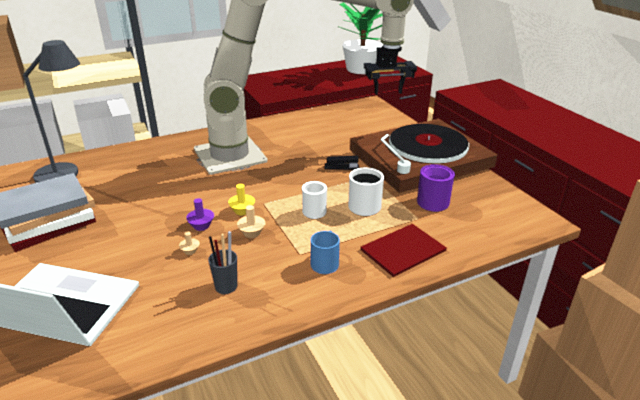

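View pics/top0.png

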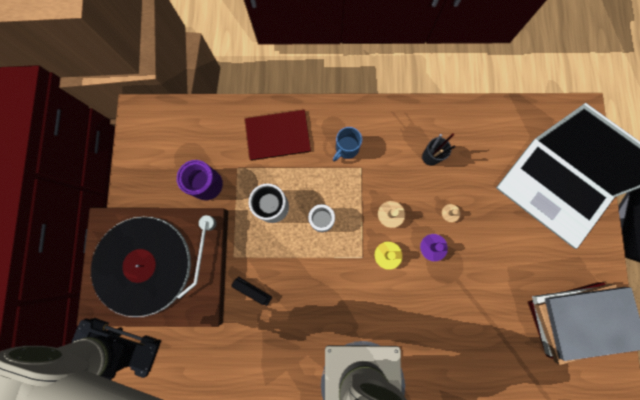

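Top view. Stopper candidates are large pale (391,214), small pale (452,213), yellow (389,256) and purple (434,247); I choose the large pale one. Jar candidates are white with a dark seal (268,203), small white (321,217) and purple (199,180); I choose (268,203). I'll check both choices in a close crop.

Run:
```python
import cv2,numpy as np
t=cv2.imread('pics/top0.png');s=cv2.imread('pics/scene0.png')
f=lambda im,x,y,w,h:cv2.resize(im[y:y+h,x:x+w],(400,300),interpolation=cv2.INTER_CUBIC)
cv2.imwrite('pics/crop1.png',np.vstack([np.hstack([f(t,364,190,60,45),f(t,238,180,60,45)]),np.hstack([f(s,220,195,60,45),f(s,335,165,60,45)])]))
```

```text
(no output)
```

View pics/crop1.png

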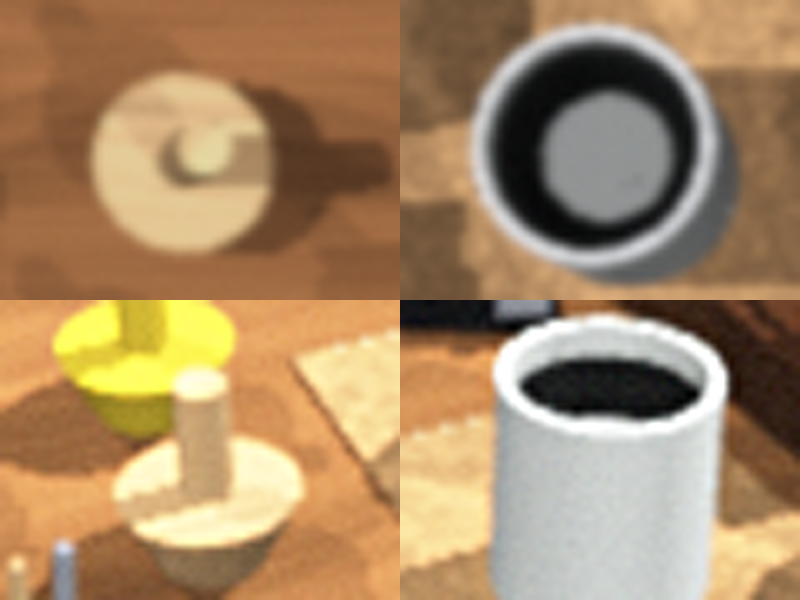

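The crops confirm it: pale wooden stopper (top: rim centre 391,214, handle top 394.6,212.4; scene: rim 251,223, handle top 250,207) and a white jar with a dark seal (top: rim 266.7,201.6; scene: 366,176).

```bash
cat > h.py <<'E'
from workcell import ctrl, grab_frame, get_calibration
import numpy as np, cv2
from scipy.optimize import least_squares
def circ(n,c,r):  # bbox centre and size of a projected horizontal circle
    k=get_calibration(n);a=np.linspace(0,2*np.pi,180)
    X=np.c_[c[0]+r*np.cos(a),c[1]+r*np.sin(a),np.full(180,c[2])]
    p=(X@k['R'].T+k['t'])@k['K'].T;p=p[:,:2]/p[:,2:]
    return (p.max(0)+p.min(0))/2,np.ptp(p,axis=0)
def solve(obs,z,r):
    return least_squares(lambda x:np.concatenate([circ(n,[*x,z],r)[0]-uv for n,uv in obs]),[500,0])
E
python3 - <<'E'
from h import *
for nm,z,r,o in [('stop rim',37.5,43,[('top',(390.9,213.9)),('scene',(250.9,223.2))]),('handle',97.5,13,[('top',(394.6,212.4)),('scene',(249.6,207))]),('jar',123,55,[('top',(266.7,201.6)),('scene',(366.2,176))])]:
    for oo in (o[:1],o[1:],o):
        s=solve(oo,z,r);print(nm,s.x.round(1),s.fun.round(1),[circ(n,[*s.x,z],r)[1].round(1) for n,_ in oo])
for nm,uv in dict(yellow=(389,256),purple=(434,247),small=(452,213),sjar=(321,217)).items(): print(nm,solve([('top',uv)],30 if nm!='sjar' else 98,30).x.round())
E
```

```text
stop rim [523.9 -96.5] [0. 0.] [array([26.9, 26.7])]
stop rim [524.5 -95.2] [-0.  0.] [array([28.2, 16.3])]
stop rim [524.2 -95.8] [-0.2 -0.1 -0.2 -0. ] [array([26.9, 26.7]), array([28.2, 16.3])]
handle [521.4 -97.3] [-0.  0.] [array([8.6, 8.5])]
handle [525.7 -95.5] [-0.  0.] [array([8.7, 4.8])]
handle [522.7 -96.1] [-0.4 -0.4 -0.5 -0.5] [array([8.6, 8.5]), array([8.7, 4.8])]
jar [550.5 289.3] [ 0. -0.] [array([36.6, 36.3])]
jar [554. 291.] [-0.  0.] [array([34.3, 17.3])]
jar [551.6 290.4] [-0.4 -0.4 -0.5 -0.3] [array([36.6, 36.3]), array([34.3, 17.3])]
yellow [391. -88.]
purple [ 419. -231.]
small [ 528. -294.]
sjar [507. 127.]
```

```bash
python3 -m jog '{"rotation":[[0,0,-0.85],[0,0,-0.85],[0,0,-0.85],[0,0,-0.84],[0,0,0],[0,0,0],[0,0,0],[0,0,0],[0,0,0],[0,0,0],[0,0,0],[0,0,0],[0,0,0],[0,0,0]],"offset":[[0,0,0],[0,0,0],[0,0,0],[0,0,0],[-0.7,-0.7,0],[-0.7,-0.7,0],[-0.7,-0.7,0],[-0.7,-0.7,0],[-0.7,-0.7,0],[-0.7,-0.7,0],[-0.7,-0.7,0],[-0.7,-0.7,0],[0,0,0],[0,0,0]],"claw":[1,1,1,1,1,1,1,1,1,1,1,1,1,1]}' 10
```

```text
time_s: 1.85
position: [405.6, 374.3, 247.3]
orientation: [[-1.0, -0.0, -0.001], [-0.0, 1.0, 0.0], [0.001, 0.0, -1.0]]
wrist_force: [-0.5, 0.9, 0.5]
opening: 87.0
finger_force: 0.0
```

```bash
python3 -m jog '{"rotation":[[0,0,0],[0,0,0],[0,0,0],[0,0,0],[0,0,0],[0,0,0],[0,0,0],[0,0,0],[0,0,0],[0,0,0],[0,0,0],[0,0,0],[0,0,0],[0,0,0],[0,0,0]],"offset":[[-0.25,-0.98,0],[-0.25,-0.98,0],[-0.25,-0.98,0],[-0.25,-0.98,0],[-0.25,-0.98,0],[-0.25,-0.98,0],[-0.25,-0.98,0],[-0.25,-0.98,0],[-0.25,-0.98,0],[-0.25,-0.98,0],[-0.25,-0.98,0],[-0.2,-0.98,0],[0,0,0.5],[0,0,0.5],[0,0,0]],"claw":[1,1,1,1,1,1,1,1,1,1,1,1,1,1,1]}'
python3 -c "
from h import *
cv2.imwrite('pics/s1.png',np.vstack([cv2.resize(grab_frame('top')[150:300,290:490,::-1],(400,300)),cv2.resize(grab_frame('scene')[120:270,170:370,::-1],(400,300))]))"
```

```text
time_s: 3.72
position: [523.6, -95.1, 206.2]
orientation: [[-1.0, -0.002, -0.003], [-0.002, 1.0, 0.0], [0.003, 0.0, -1.0]]
wrist_force: [-0.2, 0.5, 0.7]
opening: 87.1
finger_force: 0.0
```

View pics/s1.png

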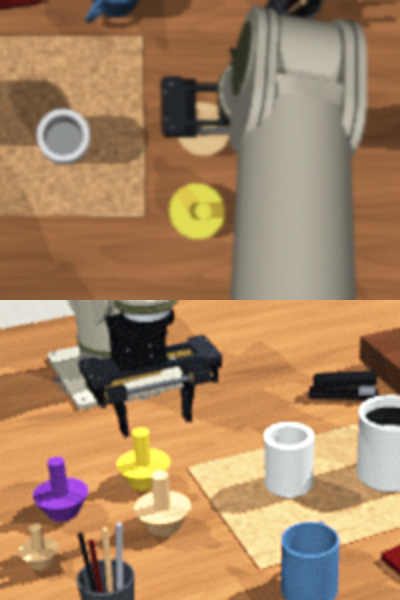

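The picture shows the open fingers straddling the pale stopper's handle (crop scene 160,475), with the yellow one behind. Next I descend and grasp.

```bash
python3 -m jog '{"rotation":[[0,0,0],[0,0,0],[0,0,0],[0,0,0],[0,0,0],[0,0,0],[0,0,0],[0,0,0],[0,0,0],[0,0,0],[0,0,0],[0,0,0],[0,0,0],[0,0,0]],"offset":[[0,0,0.6],[0,0,0.6],[0,0,0.6],[0,0,0.6],[0,0,0.5],[0,0,0],[0,0,0],[0,0,0],[0,0,0],[0,0,0],[0,0,0],[0,0,0],[0,0,0],[0,0,0]],"claw":[1,1,1,1,1,1,0,0,0,0,0,0,0,0]}' 12
```

```text
time_s: 5.58
position: [524.2, -96.5, 91.4]
orientation: [[-1.0, -0.0, -0.0], [-0.0, 1.0, 0.0], [0.0, 0.0, -1.0]]
wrist_force: [0.6, 0.7, -0.1]
opening: 25.4
finger_force: 12.0
```

```bash
python3 -m jog '{"rotation":[[0,0,0],[0,0,0],[0,0,0],[0,0,0],[0,0,0],[0,0,0],[0,0,0],[0,0,0],[0,0,0],[0,0,0],[0,0,0],[0,0,0],[0,0,0],[0,0,0],[0,0,0],[0,0,0],[0,0,0],[0,0,0]],"offset":[[0,0,-0.3],[0,0,-0.7],[0,0,-0.9],[0,0,-0.9],[0,0,-0.8],[0,0,-0.4],[-0.05,0.7,0],[-0.08,0.97,0],[-0.08,0.97,0],[-0.08,0.97,0],[-0.08,0.97,0],[-0.08,0.97,0],[-0.08,0.97,0],[-0.08,0.97,0],[-0.08,0.97,0],[0,0.8,0],[0,0.4,0],[0,0,0]],"claw":[0,0,0,0,0,0,0,0,0,0,0,0,0,0,0,0,0,0]}'
python3 -c "
from h import *
a=grab_frame('top');b=grab_frame('scene')
cv2.imwrite('pics/t2f.png',a[:,:,::-1]);cv2.imwrite('pics/s2f.png',b[:,:,::-1])
cv2.imwrite('pics/s2.png',np.hstack([cv2.resize(a[140:240,220:320,::-1],(400,400)),cv2.resize(b[100:200,320:420,::-1],(400,400))]))"
```

```text
time_s: 7.82
position: [551.5, 290.3, 251.0]
orientation: [[-1.0, -0.001, -0.001], [-0.001, 1.0, -0.001], [0.001, -0.001, -1.0]]
wrist_force: [0.1, -0.5, -1.6]
opening: 25.6
finger_force: 12.0
```

View pics/s2.png

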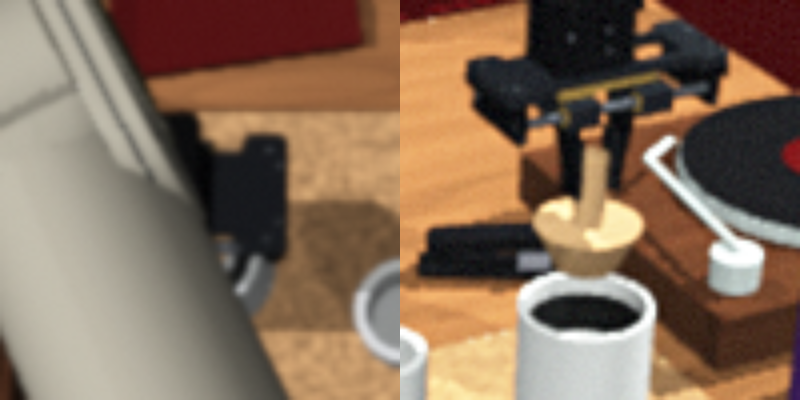

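The stopper hangs over the jar, but its handle (crop 597,150) seems to lean relative to the plug (587,235). I'll check the tilt with a model overlay.

Run:
```python
from h import *
b=cv2.imread('pics/s2f.png');S=8;x0,y0=340,130
im=cv2.resize(b[y0:y0+65,x0:x0+60],None,fx=S,fy=S,interpolation=cv2.INTER_CUBIC)
raw=im.copy()
k=get_calibration('scene')
def ring(z,r,c,col):
    a=np.linspace(0,2*np.pi,90);X=np.c_[c[0]+r*np.cos(a),c[1]+r*np.sin(a),np.full(90,z)]
    p=(X@k['R'].T+k['t'])@k['K'].T;p=p[:,:2]/p[:,2:]
    cv2.polylines(im,[((p-[x0,y0]+.5)*S).astype(int)],True,col,1)
c=(551.5,290.3);f=159.6
for z,r in((0,25),(37.5,43),(97.5,13),(37.5,13)): ring(f+z,r,c,(255,0,255))
ring(123,55,(551.6,290.4),(0,255,0))
cv2.imwrite('pics/ov.png',np.hstack([raw,im])[:, :800] if 0 else cv2.resize(np.hstack([raw,im]),(800,433)))
```

```text
(no output)
```

View pics/ov.png

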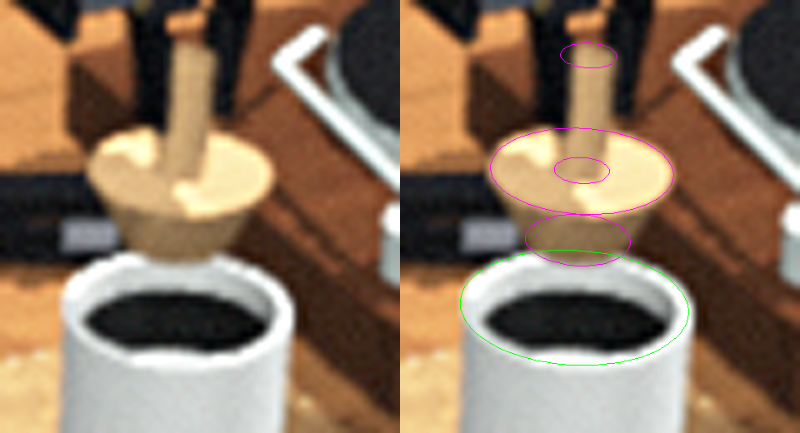

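The overlay fits: the stopper hangs upright (the lean is perspective) and is centred over the jar to about 1 mm. The seal's dark far edge at crop y≈290 gives its depth.

```bash
python3 - <<'E'
from h import *
k=get_calibration('scene');b=cv2.cvtColor(cv2.imread('pics/s2f.png'),cv2.COLOR_BGR2GRAY)
print(b[168:192,366])
for z in range(92,124,4):
  for r in (49,):
    q,s=circ('scene',[552.5,290.6,z],r);print(z,'top edge',(q-s/2)[1].round(1),'bottom',(q+s/2)[1].round(1))
E
python3 -m jog '{"rotation":[[0,0,0],[0,0,0],[0,0,0],[0,0,0],[0,0,0],[0,0,0]],"offset":[[0,0,0.3],[0,0,0.35],[0,0,0.35],[0,0,0.25],[0,0,0.15],[0,0,0]],"claw":[0,0,0,0,0,0]}'
```

```text
[105 144 205 215 202 131  27  15  30  26  30  21  15  34 145 248 250 232
 210 212 211 210 208 209]
92 top edge 176.2 bottom 191.8
96 top edge 175.1 bottom 190.8
100 top edge 174.1 bottom 189.7
104 top edge 173.0 bottom 188.6
108 top edge 172.0 bottom 187.5
112 top edge 171.0 bottom 186.5
116 top edge 169.9 bottom 185.4
120 top edge 168.8 bottom 184.3
time_s: 8.68
position: [551.7, 289.9, 195.2]
orientation: [[-1.0, -0.0, -0.0], [-0.0, 1.0, -0.0], [0.0, -0.0, -1.0]]
wrist_force: [0.3, 0.2, -0.9]
opening: 25.4
finger_force: 12.0
```

```bash
python3 -m jog '{"rotation":[[0,0,0],[0,0,0],[0,0,0],[0,0,0],[0,0,0],[0,0,0]],"offset":[[0,0,0.2],[0,0,0.15],[0,0,0.1],[0,0,0.1],[0,0,0],[0,0,0]],"claw":[0,0,0,0,0,0]}'
python3 -m jog '{"rotation":[[0,0,0],[0,0,0],[0,0,0]],"offset":[[0,0,0.05],[0,0,0],[0,0,0]],"claw":[0,0,0]}'|grep -E 'pos|wrist'
```

```text
time_s: 9.43
position: [551.9, 290.0, 173.7]
orientation: [[-1.0, -0.0, 0.0], [-0.0, 1.0, 0.0], [-0.0, 0.0, -1.0]]
wrist_force: [0.3, 0.3, -2.2]
opening: 25.7
finger_force: 12.0
position: [551.8, 289.9, 171.6]
wrist_force: [-0.2, -0.7, -1.8]
```

```bash
python3 -m jog '{"rotation":[[0,0,0],[0,0,0],[0,0,0]],"offset":[[0,0,0.05],[0,0,0],[0,0,0]],"claw":[0,0,0]}'|grep -E 'pos|wrist'
python3 -m jog '{"rotation":[[0,0,0],[0,0,0],[0,0,0]],"offset":[[0,0,0.04],[0,0,0],[0,0,0]],"claw":[0,0,0]}'|grep -E 'pos|wrist'
```

```text
position: [551.8, 289.9, 169.5]
wrist_force: [-0.6, 0.1, -0.6]
position: [551.8, 289.9, 167.9]
wrist_force: [-0.2, -0.2, -1.5]
```

```bash
python3 -m jog '{"rotation":[[0,0,0],[0,0,0],[0,0,0]],"offset":[[0,0,0.04],[0,0,0],[0,0,0]],"claw":[0,0,0]}'|grep -E 'pos|wrist'
python3 -m jog '{"rotation":[[0,0,0],[0,0,0],[0,0,0]],"offset":[[0,0,0.04],[0,0,0],[0,0,0]],"claw":[0,0,0]}'|grep -E 'pos|wrist'
```

```text
position: [551.8, 289.9, 166.3]
wrist_force: [0.3, -0.3, -1.1]
position: [552.0, 290.2, 165.1]
wrist_force: [1.5, 1.9, 2.6]
```

Contact: about 3.5 N up, with a small lateral force towards +x,+y. I ease up, shift slightly and let go.

```bash
python3 -m jog '{"rotation":[[0,0,0],[0,0,0],[0,0,0]],"offset":[[-0.02,0.02,-0.02],[0,0,0],[0,0,0]],"claw":[0,0,0]}'|grep -E 'pos|wrist'
python3 -m jog '{"rotation":[[0,0,0],[0,0,0],[0,0,0],[0,0,0],[0,0,0],[0,0,0],[0,0,0],[0,0,0]],"offset":[[0,0,0],[0,0,0],[0,0,0],[0,0,0],[0,0,0],[0,0,0],[0,0,0],[0,0,0]],"claw":[0.6,0.6,0.6,0.6,0.6,0.6,0.6,0.6]}'
```

```text
position: [552.4, 290.5, 165.3]
wrist_force: [0.1, -0.0, -1.5]
time_s: 12.68
position: [552.6, 290.7, 165.5]
orientation: [[-1.0, -0.0, -0.0], [-0.0, 1.0, 0.0], [0.0, 0.0, -1.0]]
wrist_force: [0.7, 0.4, 0.5]
opening: 52.3
finger_force: 0.0
```

```bash
python3 -m jog '{"rotation":[[0,0,0],[0,0,0],[0,0,0],[0,0,0],[0,0,0],[0,0,0],[0,0,0],[0,0,0]],"offset":[[0,0,-0.2],[0,0,-0.4],[0,0,-0.4],[0,0,-0.4],[0,0,-0.1],[0,0,0],[0,0,0],[0,0,0]],"claw":[0.6,0.6,0.6,0.6,0.6,0,0,0]}'
python3 - <<'E'
from h import *
b=grab_frame('scene')[:,:,::-1].copy();S=8;x0,y0=335,130
im=cv2.resize(b[y0:y0+65,x0:x0+60],None,fx=S,fy=S,interpolation=cv2.INTER_CUBIC);raw=im.copy()
k=get_calibration('scene')
def ring(z,r,c,col):
    a=np.linspace(0,2*np.pi,90);X=np.c_[c[0]+r*np.cos(a),c[1]+r*np.sin(a),np.full(90,z)]
    p=(X@k['R'].T+k['t'])@k['K'].T;p=p[:,:2]/p[:,2:]
    cv2.polylines(im,[((p-[x0,y0]+.5)*S).astype(int)],True,col,1)
c=(552.6,290.7);f=74
for z,r in((37.5,43),(97.5,13),(37.5,13)): ring(f+z,r,c,(255,0,255))
ring(123,55,c,(0,255,0))
cv2.imwrite('pics/ov2.png',cv2.resize(np.hstack([raw,im]),(800,433)))
E
```

```text
time_s: 13.68
position: [552.4, 290.6, 225.0]
orientation: [[-1.0, -0.0, -0.001], [-0.0, 1.0, -0.0], [0.001, -0.0, -1.0]]
wrist_force: [-0.9, 0.0, 0.3]
opening: 29.9
finger_force: 0.0
```

View pics/ov2.png

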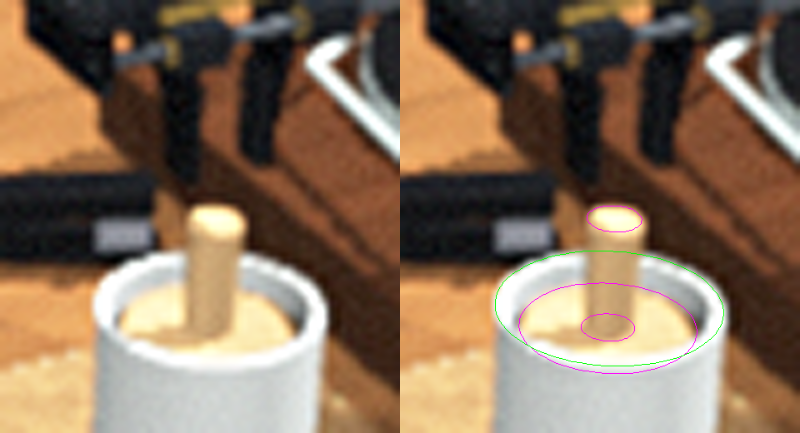

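The stopper sits upright and centred in the seal, handle top at crop (215,218), z≈172. I shut the fingers and come down onto the handle.

```bash
python3 -m jog '{"rotation":[[0,0,0],[0,0,0],[0,0,0],[0,0,0],[0,0,0],[0,0,0],[0,0,0],[0,0,0]],"offset":[[-0.02,0,0],[0,0,0],[0,0,0.2],[0,0,0.2],[0,0,0.1],[0,0,0.05],[0,0,0],[0,0,0]],"claw":[0,0,0,0,0,0,0,0]}'
python3 -m jog '{"rotation":[[0,0,0],[0,0,0],[0,0,0]],"offset":[[0,0,0.04],[0,0,0],[0,0,0]],"claw":[0,0,0]}'|grep -E 'pos|wrist'
```

```text
time_s: 14.72
position: [553.5, 290.7, 203.8]
orientation: [[-1.0, -0.0, 0.0], [-0.0, 1.0, 0.0], [-0.0, 0.0, -1.0]]
wrist_force: [-0.1, -0.1, 0.3]
opening: 0.4
finger_force: 0.0
position: [553.4, 290.7, 202.0]
wrist_force: [0.5, -0.1, 0.2]
```

```bash
python3 -m jog '{"rotation":[[0,0,0],[0,0,0],[0,0,0]],"offset":[[0,0,0.04],[0,0,0.04],[0,0,0]],"claw":[0,0,0]}'|grep -E 'pos|wrist'
for i in 1; do :; done
python3 -m jog '{"rotation":[[0,0,0],[0,0,0],[0,0,0]],"offset":[[0,0,0.03],[0,0,0],[0,0,0]],"claw":[0,0,0]}'|grep -E 'pos|wrist'
python3 -m jog '{"rotation":[[0,0,0],[0,0,0]],"offset":[[0,0,0.025],[0,0,0]],"claw":[0,0]}'|grep -E 'pos|wrist'
python3 -m jog '{"rotation":[[0,0,0],[0,0,0]],"offset":[[0,0,0.025],[0,0,0]],"claw":[0,0]}'|grep -E 'pos|wrist'
```

```text
position: [553.3, 290.7, 198.5]
wrist_force: [-0.4, 0.1, -0.0]
position: [553.4, 290.7, 197.6]
wrist_force: [0.2, -0.0, -1.5]
position: [553.3, 290.7, 196.4]
wrist_force: [-0.2, -0.8, -0.3]
position: [553.5, 290.8, 195.9]
wrist_force: [-0.5, -0.0, 3.5]
```

```bash
python3 -m jog '{"rotation":[[0,0,0],[0,0,0]],"offset":[[0,0,0.025],[0,0,0]],"claw":[0,0]}'|grep -E 'pos|wrist'
python3 -m jog '{"rotation":[[0,0,0],[0,0,0]],"offset":[[0,0,0.02],[0,0,0]],"claw":[0,0]}'|grep -E 'pos|wrist'
```

```text
position: [553.5, 290.8, 194.7]
wrist_force: [-0.8, -0.1, 3.6]
position: [553.4, 290.7, 193.7]
wrist_force: [0.4, -0.8, 4.1]
```

Sliding at about 4 N. I carry on in small steps.

```bash
python3 -m jog '{"rotation":[[0,0,0],[0,0,0]],"offset":[[0,0,0.025],[0,0,0]],"claw":[0,0]}'|grep -E 'pos|wrist'
python3 -m jog '{"rotation":[[0,0,0],[0,0,0]],"offset":[[0,0,0.025],[0,0,0]],"claw":[0,0]}'|grep -E 'pos|wrist'
```

```text
position: [553.4, 290.7, 192.6]
wrist_force: [-0.6, 1.2, 2.6]
position: [553.3, 290.7, 191.6]
wrist_force: [-1.0, 1.2, 4.5]
```

```bash
sleep 1; python3 -c "
from workcell import ctrl
s=ctrl.sense();print(s['time_s'],s['position'],s['wrist_force'])"
```

```text
17.35 [553.34488194 290.69795934 191.61582696] [-0.99565861  1.2145067   4.46471451]
```

```bash
python3 -m jog '{"rotation":[[0,0,0],[0,0,0]],"offset":[[0,0,0.025],[0,0,0]],"claw":[0,0]}'|grep -E 'pos|wrist'
python3 -m jog '{"rotation":[[0,0,0],[0,0,0]],"offset":[[0,0,0.025],[0,0,0]],"claw":[0,0]}'|grep -E 'pos|wrist'
```

```text
position: [553.5, 290.8, 191.2]
wrist_force: [-1.0, -0.5, 7.7]
position: [553.8, 290.9, 191.1]
wrist_force: [-2.3, -1.5, 12.6]
```

The seal has gone solid at 12.6 N; a little more, and hold.

```bash
python3 -m jog '{"rotation":[[0,0,0],[0,0,0]],"offset":[[0,0,0.018],[0,0,0]],"claw":[0,0]}'|grep -E 'pos|wrist'
python3 -m jog '{"rotation":[[0,0,0],[0,0,0]],"offset":[[0,0,0],[0,0,0]],"claw":[0,0]}'|grep -E 'pos|wrist'
```

```text
position: [554.0, 291.1, 191.0]
wrist_force: [-3.6, -1.3, 16.5]
position: [554.0, 291.1, 191.0]
wrist_force: [-3.6, -1.5, 16.8]
```

```bash
python3 -m jog '{"rotation":[[0,0,0],[0,0,0],[0,0,0],[0,0,0],[0,0,0],[0,0,0],[0,0,0],[0,0,0],[0,0,0]],"offset":[[0,0,0],[0,0,0],[0,0,-0.05],[0,0,-0.1],[0,0,-0.5],[0,0,-0.8],[0,0,-0.8],[0,0,0],[0,0,0]],"claw":[0,0,0,0,0,0,0,0,0]}'
python3 -c "
from h import *
b=grab_frame('scene');cv2.imwrite('pics/s5.png',cv2.resize(b[80:280,170:470,::-1],(750,500)))"
```

```text
time_s: 19.48
position: [553.0, 290.5, 277.9]
orientation: [[-1.0, -0.0, -0.001], [-0.0, 1.0, -0.001], [0.001, -0.001, -1.0]]
wrist_force: [0.2, 1.1, -0.8]
opening: 0.7
finger_force: 0.0
```

View pics/s5.png

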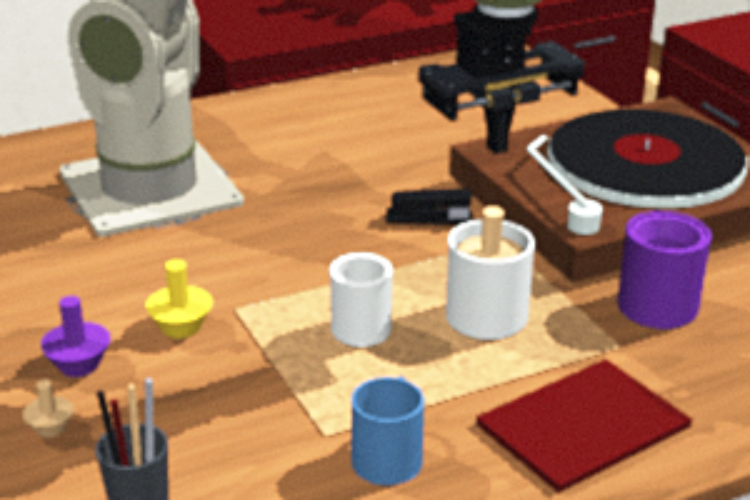

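The stopper is upright and centred in the jar (490,235), the hand is clear above it, and nothing else has moved.

```bash
python3 -c "
from workcell import workorder
print(workorder.hand_in())"
```

```text
the job is handed in; nothing more can be done
None
```

The larger stopper is in the wide jar's seal and was pressed home at about 16.5 N; the hand is clear, the other things look unmoved in the last picture, and the job is handed in (no verdict came back).

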